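Open the sprung fittings box on the luthier's bench

TASK

Press the brass release tab at the front of the wooden fittings box so that its sprung lid pops up, then push the lid all the way back until it rests fully open on its stop. Just press and push, nothing is to be gripped: do not pick up, shift or tip the box, leave the varnish bottle, the spool clamp and the little plane undisturbed, and finish clear of everything.

Things in the scene. Friction and masses are not known exactly. Their poses are not given: they have to be found in the camera images.
- case: Dark wooden fittings box, loose, about 1.6 kg: a tray 120 (x) x 180 (y) mm, rim 60 mm above the bench. Origin on the bench under the tray's centre; x points from the front (the tab's side) to the hinge, y along the hinge, z up. A 12 mm thick plinth runs from x = -122 to +60 mm, under the tab. Inside, a spring plunger lifts the lid once it is unlatched
- tab (a joint): Brass release tab, a rocker pivoted at x = -76, z = 51 mm in the box frame. 0 = at rest, hook over the lid's catch; 0.38 rad = fully pressed. Pressing its pad DOWN (2 N to start, 4 N fully) frees the lid from about 0.25 rad: 7 mm down at the press point, full travel there 10 mm. Springs back when let go
- tab_press (a point): Press point, centre of the tab's flat pad on its upper face: 102 mm in front of the box's centre, 55 mm above the bench at rest. The pad is 30 mm (y) wide and runs from 78 to 116 mm in front of the box's centre; the hook behind it rises 14.5 mm above the pad and its front face is 22 mm behind the press point
- lid (a joint): Maple lid, 124 mm from hinge to front, 180 wide, 10 thick, 0.13 kg, hinged on the box's far top edge. 0 = shut, latched. Freed, it springs up within 1 s to about 0.75 rad and rests there; let go short of upright (1.5) it falls back to 0.75; past upright it sinks slowly to its stop at 1.9 rad = fully open and stays. 1 to 2 N at the edge move it
- lid_hinge (a point): Middle of the lid's hinge line: 60 mm behind the box's centre, 60 mm above the bench
- lid_edge (a point): Middle of the lower edge of the lid's front, 124 mm from the hinge line; moves with the lid. A 24 mm wide, 10 mm long, 5 mm thick brass catch sticks out forward of the front there, at its middle
- varnish: Amber bottle with black cap, 44 mm across, 85 mm high, loose; origin at centre of its base. Leave alone
- clamp: Wooden spool clamp: two 38 mm discs on a brass rod, 76 mm high, standing loose; origin at centre of its base. Leave alone
- plane: Small brass finger plane, 64 x 26 mm, about 38 mm high, loose; origin at centre of its sole. Leave alone

How it is judged:
On the way, in this order (a step that is already met when the one before it is completed fails the run):
1. the release tab is pressed down (value of joint tab above 0.15 rad).
2. the lid has sprung up (value of joint lid above 0.45 rad), for 0.1 s.
3. the lid is pushed fully open (value of joint lid above 1.8 rad), for 0.2 s.
At the end, for the whole second after the job is handed in: The lid rests open at more than 1.8 rad (stop at 1.9), the tab is back up (below 0.08 rad), the box stands flat within 30 mm of where it was, and bottle, clamp and plane stand upright within 20 mm of where they were (value of joint lid above 1.8 rad and velocity of joint lid below 0.05 rad/s and value of joint tab below 0.08 rad and distance of case from where it was at the start of the episode below 0.03 m and angle between case's own z axis and vertical below 0.05 rad and distance of each of varnish, clamp, plane from where it was at the start of the episode below 0.02 m and angle between each of varnish, clamp, plane's own z axis and vertical below 0.25 rad); the robot touches nothing.
It fails at once if the box is lifted, tipped or shifted by more than 30 mm (height (world z) of case above 0.012 m or angle between case's own z axis and vertical above 0.12 rad or distance of case from where it was at the start of the episode above 0.03 m).
It fails at once if the bottle, the clamp or the plane is picked up, knocked over or moved by more than 20 mm (not (distance of each of varnish, clamp, plane from where it was at the start of the episode below 0.02 m and angle between each of varnish, clamp, plane's own z axis and vertical below 0.25 rad)).
It also fails if it takes over 48 s, if anything falls off the work surface, if the arm or the gripper's body presses on something with over 40 N, if the wrist force passes 120 N, or if a joint passes its speed limit or range.

ROBOT

A 6-joint arm with a two-finger parallel gripper is mounted at the origin on the work surface. World frame = base frame: x ahead of the robot, y to its left, z up, the work surface at z = 0. Lengths are in m, angles in rad, forces in N, time in s.
With the tool pointing down it reaches from about 0.25 to 0.8 m from the base axis. Payload 3.9 kg.
Tool frame: the origin (TCP) lies on the centre line of the jaws, within the pads' length; the fingertips stand 14 mm ahead of it and the grasp point (between the pads) lies 5 mm behind it; z points along the fingers, y is the line along which they close (so a half turn about z gives the same grasp; the last joint's range is limited). The gripper opens to 85 mm and grips with 20 to 120 N. Pads are 22 mm wide; open, the fingers measure 114 mm over their backs; the gripper's body (76 mm by 85 mm) begins 54 mm behind the grasp point. The pads swing forward as they close: fully open they stand 13 mm farther back than shut.
Start: joints at [-1.109, 0.26, -0.138, 1.173, 0, 1.571], TCP at [0.234, -0.47, 0.245] pointing down, gripper open.
Joint ranges: [-2.78, 2.78], [-0.83, 1.72], [-1.28, 1.37], [-1.9, 2.12], [-1.57, 1.48], [-3.14, 3.14]. Speed limits (rad/s): [2.57, 2.57, 3.14, 3.14, 3.14, 3.14].

INTERFACE

Orientations are given as a rotation vector (axis times angle).
In Python, from workcell import r gives the robot as it stands.
- The arm moves only by the shell command python3 -m inch 'ROWS' [FORCE]. ROWS is text: rows parted by semicolons, each of 7 numbers parted by spaces: the shift along the tool's x, y, z in units of 30 mm (1.0 is 30 mm), then the turn, a rotation vector about the tool's x, y, z in units of 8 degrees (1.0 is 8 degrees), then the opening, from -1 (shut) to 1 (fully open), so that 0 is half open. In form: tx ty tz rx ry rz fingers; .... A call has 1 to 8 rows; each row shifts and turns the commanded pose from where the row before left it, along the tool's axes as they then stand; what a row does not reach is not made up. A row lasts 1/8 s, in which the tool goes at most 62.5 mm and 10.7 degrees, less where a joint would pass 70% of its speed; a pose out of reach is approached as far as the arm can. A call is refused whole if a number of a shift passes 1 or a number of a turn 1, either way. A call with a gripper value outside its range is refused whole. The fingers move at their own pace and stop on an object; FORCE is the grip in N (left out, the last holds). Time passes only in rows, so rows that do not move let the fingers close. It gives the time, the measured TCP pose, the force, the opening and the grip force at its end, in the units of the state.
- r.read_state(): the state, without advancing time (a new reading comes with each control period).
- r.snapshot(name): name is "scene" or "top" or "wrist"; returns (picture, depth): 480x640x3 uint8, blue, green, red; 480x640 float32, m along the optical axis (not along the pixel's ray), 0 where there is no reading.
- r.get_calibration(name): a dict with "mtx" (3x3 intrinsics, pixels), "rvec" (rotation vector, rad) and "tvec" (3), from world to camera coordinates, as OpenCV has them. Camera axes: x right, y down, z forward; pixel columns grow to the right and rows downward; lengths in m; the calibration is good to about 2 mm. A picture is of the moment at which its call begins: read the wrist's pose just before it. get_calibration takes no time and is no camera call; for the wrist camera it gives the pose at the moment of the call.
- r.sign_off(): hands the job in; it is judged then, once.
The state is a dict: "time_s": time; "q": joint angles; "qvel": joint speeds; "effort": joint torques, N m; "position": TCP position; "ee_rot": TCP orientation; "force": force on the tool from outside, world axes, zero at the start; "ft_torque": the same for the moment, N m; "grip_width": opening from 0.0 (shut) to 1.0 (fully open); "finger_force": force on a finger pad.
Only numpy, scipy, OpenCV 4.12 (cv2) and the standard library are available. Lean on these libraries where they do the work, as an engineer would, in place of code of your own. Each camera call takes 0.05 s, during which the arm holds its last target. There are 200 camera calls.

## Working session

There is one attempt and no reset: what is moved stays moved. The work goes in short steps, Python scripts to look and compute and a shell command to move; the robot and the scene stay as the last step left them, time stands still between calls to the robot, and variables do not carry over. Pictures are saved under pics/ and viewed, at most 10 in all, crops included, and the job is handed in when it is done.

```bash
mkdir -p pics; ls
python3 - <<'E'
from workcell import r
import cv2
s=r.read_state();print({k:s[k] for k in('time_s','position','ee_rot','grip_width','force')})
for n in('scene','top'):
    p,d=r.snapshot(n);cv2.imwrite(f'pics/{n}0.png',p)
    import numpy as np;np.save(f'{n}0.npy',d)
E
```

```text
pics
{'time_s': 0.0, 'position': array([ 0.23359649, -0.46942053,  0.24446524]), 'ee_rot': array([-3.05639464e+00, -7.18385834e-01,  6.94311457e-04]), 'grip_width': 0.9936977949694351, 'force': array([ 0.37859493, -0.38398553, -0.3212983 ])}
```

View pics/scene0.png

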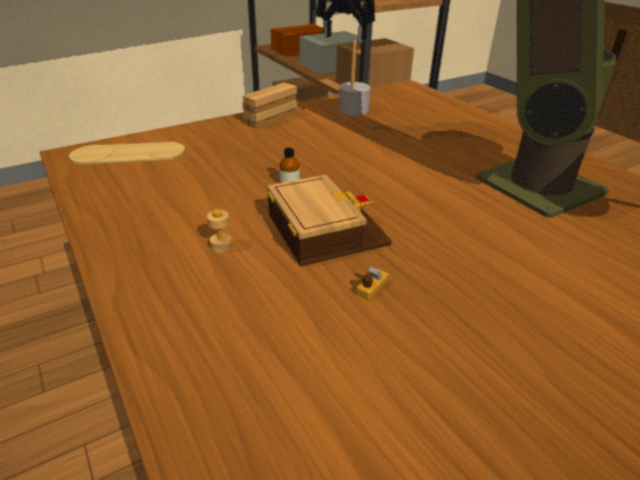

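View pics/top0.png

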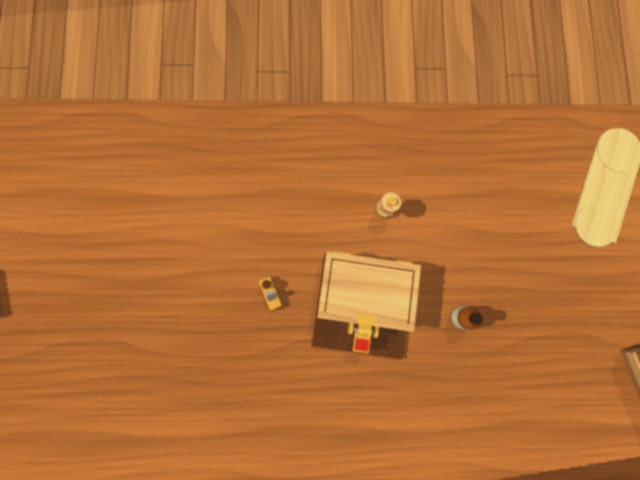

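The pictures show the box with the lid's top corners near (326,252), (421,263), (414,331) and (318,319) in the top view, and the red pad near (362,344). The bottle is on the right at (467,318), the clamp is behind at (389,205) and the plane is on the left at (270,294). Next I'll enlarge the top view and convert the pixels to positions.

```bash
cat > h.py <<'E'
import numpy as np,cv2
from workcell import r
def px2w(n,uv,z):
    c=r.get_calibration(n);K=np.array(c['mtx']);R=cv2.Rodrigues(np.array(c['rvec'],float))[0];t=np.array(c['tvec'],float).ravel()
    o=-R.T@t;d=R.T@np.linalg.inv(K)@np.array([uv[0],uv[1],1.]);return o+d*(z-o[2])/d[2]
def dep2w(n,uv,d):
    c=r.get_calibration(n);K=np.array(c['mtx']);R=cv2.Rodrigues(np.array(c['rvec'],float))[0];t=np.array(c['tvec'],float).ravel()
    return R.T@(np.linalg.inv(K)@np.array([uv[0],uv[1],1.])*d-t)
E
python3 - <<'E'
from h import *
np.set_printoptions(precision=4,suppress=True)
for uv,z in [((326,252),.07),((421,263),.07),((414,331),.07),((318,319),.07),((362,344),.055),((390,201),.076),((270,294),.02),((476,319),.085),((370,292),.07)]:
    d=np.load('top0.npy')[uv[1],uv[0]]
    print(uv,px2w('top',uv,z),dep2w('top',uv,d))
p=cv2.imread('pics/top0.png')[235:370,300:480]
cv2.imwrite('pics/topc.png',cv2.resize(p,None,fx=4.4,fy=4.4,interpolation=cv2.INTER_CUBIC))
E
```

```text
(326, 252) [ 0.6148 -0.011   0.07  ] [ 0.6152 -0.0113  0.0657]
(421, 263) [ 0.593  -0.1907  0.07  ] [ 0.5988 -0.2112  0.001 ]
(414, 331) [ 0.4673 -0.1718  0.07  ] [ 0.4624 -0.1907  0.0008]
(318, 319) [0.4911 0.0054 0.07  ] [0.4888 0.0024 0.0151]
(362, 344) [ 0.4438 -0.077   0.055 ] [ 0.4436 -0.0772  0.0531]
(390, 201) [ 0.7115 -0.1345  0.076 ] [ 0.712  -0.135   0.0738]
(270, 294) [0.5382 0.0962 0.02  ] [0.5379 0.0953 0.037 ]
(476, 319) [ 0.4885 -0.2834  0.085 ] [ 0.4883 -0.2852  0.0807]
(370, 292) [ 0.5395 -0.0921  0.07  ] [ 0.5394 -0.0918  0.0716]
```

View pics/topc.png

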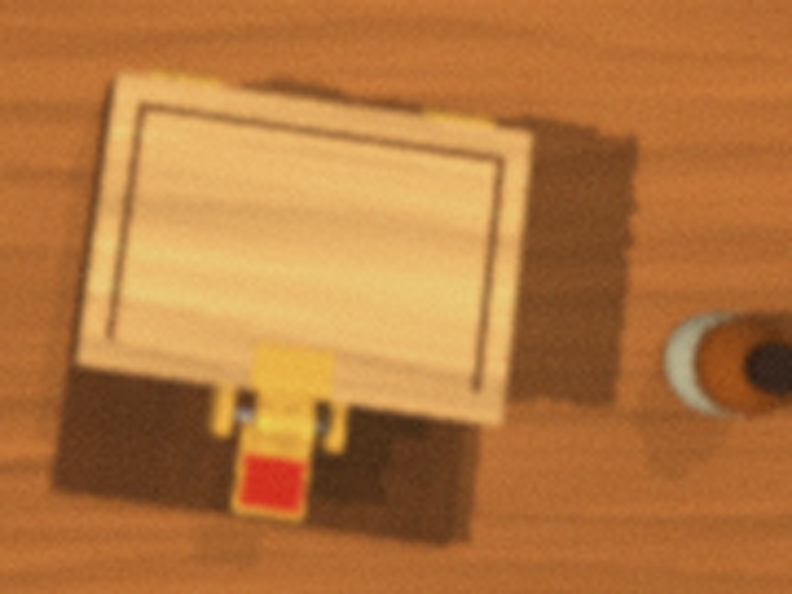

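The crop gives lid corners whose sides fit 124 x 180 mm. The box yaw is about -8.1° and its origin is near (0.5436, -0.0922), which puts the press point at (0.443, -0.078), in line with the red pad I measured. I'll turn the tool so its y runs along the box's x, and shut the fingers.

```bash
python3 -m inch '0 0 0 0 0 -1 -1;0 0 0 0 0 -1 -1;0 0 0 0 0 -1 -1;0 0 0 0 0 -1 -1;0 0 0 0 0 -1 -1;0 0 0 0 0 -1 -1;0 0 0 0 0 -0.94 -1;0 0 0 0 0 0 -1' 60
cat >> h.py <<'E'
from scipy.spatial.transform import Rotation as Ro
O=np.array([.5436,-.0922,0]);B=Ro.from_euler('z',-8.1,degrees=True)
def goto(bx,by,ztip,tip=.014):
    s=r.read_state();T=Ro.from_rotvec(s['ee_rot'])
    w=O+B.apply([bx,by,0])+[0,0,ztip]-T.apply([0,0,tip])
    print('t',round(s['time_s'],2),'box TCP',B.inv().apply(s['position']-O).round(4),'F',s['force'].round(2),'width',round(s['grip_width'],3))
    print('tool axes in box:\n',(B.inv()*T).as_matrix().round(3))
    print('units',(T.inv().apply(w-s['position'])/.03).round(2),'q',s['q'].round(2))
E
python3 -c "
from h import *
goto(-.106,0,.1)"
```

```text
time_s: 1.1
position: [0.2338, -0.4697, 0.2449]
ee_rot: [-2.372, -2.058, -0.0]
force: [-0.5, -0.3, -0.3]
grip_width: 0.0
finger_force: 0.0
t 1.1 box TCP [-0.2536 -0.4174  0.2449] F [-0.49 -0.3  -0.28] width 0.0
tool axes in box:
 [[ 0.     1.    -0.001]
 [ 1.    -0.     0.001]
 [ 0.001 -0.001 -1.   ]]
units [13.91  4.92  4.37] q [-1.11  0.26 -0.14  1.17  0.    0.6 ]
```

```bash
python3 -m inch '0.9 0.35 0 0 0 0 -1;0.9 0.35 0 0 0 0 -1;0.9 0.35 0 0 0 0 -1;0.9 0.35 0 0 0 0 -1;0.9 0.35 0 0 0 0 -1;0.9 0.35 0 0 0 0 -1;0.9 0.35 0 0 0 0 -1;0.9 0.35 0 0 0 0 -1' && python3 -m inch '0.9 0.35 0 0 0 0 -1;0.9 0.35 0 0 0 0 -1;0.9 0.35 0 0 0 0 -1;0.9 0.35 0 0 0 0 -1;0.9 0.35 0 0 0 0 -1;0.9 0.35 0.5 0 0 0 -1;0.9 0.02 0.5 0 0 0 -1;0.3 0 0.5 0 0 0 -1'
python3 - <<'E'
from h import *
goto(-.106,0,.1)
p,d=r.snapshot('wrist');cv2.imwrite('pics/w1.png',p)
E
```

```text
time_s: 2.1
position: [0.3475, -0.2669, 0.2452]
ee_rot: [-2.374, -2.057, 0.0]
force: [-0.0, -0.3, -0.5]
grip_width: -0.006
finger_force: 0.0
time_s: 3.1
position: [0.4379, -0.0793, 0.1997]
ee_rot: [-2.372, -2.06, -0.0]
force: [0.3, 0.2, -0.3]
grip_width: 0.001
finger_force: 0.0
t 3.1 box TCP [-0.1065 -0.0021  0.1997] F [ 0.32  0.21 -0.3 ] width 0.001
tool axes in box:
 [[-0.001  1.    -0.   ]
 [ 1.     0.001  0.   ]
 [ 0.    -0.    -1.   ]]
units [0.07 0.02 2.86] q [-0.18  0.15 -0.4   1.02  0.    1.53]
```

View pics/w1.png

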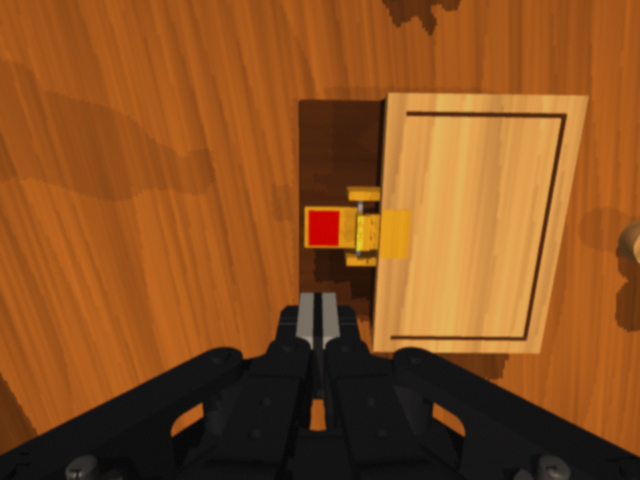

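The wrist view shows the red pad at (323,228), directly ahead of the fingers, and the lid's brass catch plate at (395,234). I'll check the pad's position from these pixels.

Run:
```python
from h import *
for uv,z in [((323,228),.055),((303,227),.055),((387,94),.07),((374,352),.07),((587,96),.07),((540,353),.07)]:
    print(uv,B.inv().apply(px2w('wrist',uv,z)-O).round(4))
```

```text
(323, 228) [-0.1043  0.0007  0.055 ]
(303, 227) [-0.1186  0.0014  0.055 ]
(387, 94) [-0.0656  0.0893  0.07  ]
(374, 352) [-0.0661 -0.09    0.07  ]
(587, 96) [0.0575 0.0883 0.07  ]
(540, 353) [ 0.0568 -0.0903  0.07  ]
```

The box really sits about 2 mm farther forward, so I'll correct for that and descend to just above the pad.

```bash
sed -i 's/\.5436,-\.0922/.5416,-.0919/' h.py; python3 -m inch '0.07 -0.05 0.6 0 0 0 -1;0 0 0.8 0 0 0 -1;0 0 0.8 0 0 0 -1;0 0 0.8 0 0 0 -1;0 0 0.6 0 0 0 -1;0 0 0.4 0 0 0 -1;0 0 0 0 0 0 -1' 
python3 -c "
from h import *
goto(-.106,0,.053)"
```

```text
time_s: 4.03
position: [0.436, -0.0784, 0.0798]
ee_rot: [-2.371, -2.059, 0.002]
force: [0.8, 0.3, 0.6]
grip_width: -0.003
finger_force: 0.0
t 4.03 box TCP [-0.1064 -0.0015  0.0798] F [0.79 0.32 0.64] width -0.003
tool axes in box:
 [[-0.     1.    -0.002]
 [ 1.     0.    -0.   ]
 [-0.    -0.002 -1.   ]]
units [0.05 0.01 0.43] q [-0.18  0.27 -0.61  0.7  -0.    1.53]
```

```bash
python3 -m inch '0.03 0 0.2 0 0 0 -1;0 0 0.17 0 0 0 -1;0 0 0.1 0 0 0 -1;0 0 0.05 0 0 0 -1;0 0 0 0 0 0 -1;0 0 0 0 0 0 -1;0 0 0 0 0 0 -1'
```

```text
time_s: 4.9
position: [0.437, -0.0775, 0.0649]
ee_rot: [2.371, 2.06, 0.001]
force: [-0.4, 0.7, 2.6]
grip_width: 0.002
finger_force: 1.3
```

```bash
python3 -m inch '0 0 0.07 0 0 0 -1;0 0 0 0 0 0 -1;0 0 0 0 0 0 -1;0 0 0 0 0 0 -1;0 0 0 0 0 0 -1;0 0 0 0 0 0 -1;0 0 0 0 0 0 -1;0 0 0 0 0 0 -1'
python3 - <<'E'
from h import *
p,d=r.snapshot('scene');cv2.imwrite('pics/s2.png',cv2.resize(p[120:320,180:430],None,fx=3,fy=3))
goto(-.106,0,.1)
E
```

```text
time_s: 5.9
position: [0.4369, -0.0775, 0.0626]
ee_rot: [2.371, 2.06, 0.0]
force: [-0.4, 0.2, 4.9]
grip_width: -0.001
finger_force: 1.4
t 5.95 box TCP [-0.1058 -0.0005  0.0627] F [0.07 0.25 4.76] width -0.001
tool axes in box:
 [[-0.001  1.     0.   ]
 [ 1.     0.001 -0.   ]
 [-0.     0.    -1.   ]]
units [ 0.02 -0.01 -1.71] q [-0.18  0.29 -0.63  0.65  0.    1.54]
```

View pics/s2.png

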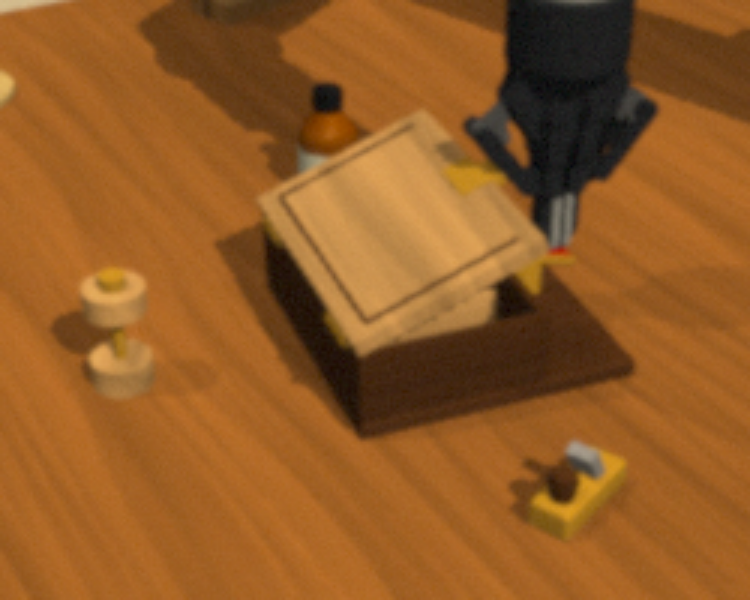

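The lid is up at roughly 0.5 rad (front edge near (480,175)–(545,245)), with its catch close to the gripper's linkage. I'll draw back diagonally so it can finish rising.

```bash
python3 -m inch '0 -0.2 -0.2 0 0 0 -1;0 -0.6 -0.4 0 0 0 -1;0 -0.7 -0.5 0 0 0 -1;0 0 -0.7 0 0 0 -1;0 0 -0.7 0 0 0 -1;0 0 -0.3 0 0 0 -1;0 0 0 0 0 0 -1;0 0 0 0 0 0 -1'
python3 - <<'E'
from h import *
p,d=r.snapshot('scene');cv2.imwrite('pics/s3.png',cv2.resize(p[120:320,180:430],None,fx=3,fy=3))
goto(-.09,0,.132)
E
```

```text
time_s: 6.95
position: [0.3914, -0.0711, 0.1458]
ee_rot: [-2.37, -2.06, 0.002]
force: [0.5, -0.7, 1.5]
grip_width: 0.002
finger_force: 0.0
t 7.0 box TCP [-0.1517 -0.0005  0.1457] F [ 0.44  0.06 -0.09] width 0.0
tool axes in box:
 [[-0.001  1.    -0.002]
 [ 1.     0.001  0.   ]
 [ 0.    -0.002 -1.   ]]
units [ 0.01  2.06 -0.01] q [-0.18  0.12 -0.6   0.85  0.    1.53]
```

View pics/s3.png

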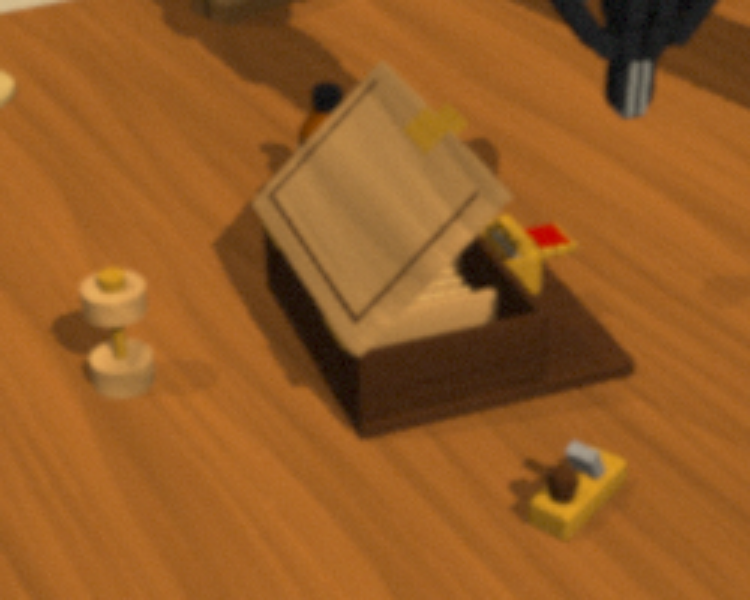

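The lid now stands free at about 0.75 rad and the tab is back up, with the red pad at (550,237). I'll push the lid's front edge back with the finger faces, rising along its arc.

```bash
python3 -m inch '0 0.7 0 0 0 0 -1;0 0.8 0 0 0 0 -1;0 0.8 0 0 0 0 -1;0 0.6 0 0 0 0 -1;0 0.4 -0.25 0 0 0 -1;0 0.4 -0.2 0 0 0 -1;0 0.4 -0.2 0 0 0 -1;0 0.4 -0.15 0 0 0 -1'
python3 -c "
from h import *
goto(.036,0,.165)"
```

```text
time_s: 8.0
position: [0.5255, -0.09, 0.1699]
ee_rot: [-2.37, -2.059, 0.002]
force: [-0.1, 0.3, 0.5]
grip_width: -0.0
finger_force: 0.4
t 8.0 box TCP [-0.0162 -0.0003  0.1699] F [-0.11  0.26  0.46] width -0.0
tool axes in box:
 [[-0.001  1.    -0.002]
 [ 1.     0.001  0.   ]
 [ 0.    -0.002 -1.   ]]
units [ 0.01  1.74 -0.31] q [-0.17  0.32 -0.26  1.   -0.    1.54]
```

```bash
python3 -m inch '0 0.4 -0.1 0 0 0 -1;0 0.4 -0.1 0 0 0 -1;0 0.4 -0.1 0 0 0 -1;0 0.4 0 0 0 0 -1;0 0.3 0 0 0 0 -1;0 0 0 0 0 0 -1'
python3 - <<'E'
from h import *
p,d=r.snapshot('scene');cv2.imwrite('pics/s4.png',cv2.resize(p[80:320,150:450],None,fx=2.5,fy=2.5))
goto(.072,0,.165)
E
```

```text
time_s: 8.75
position: [0.583, -0.0981, 0.1793]
ee_rot: [2.371, 2.061, 0.0]
force: [0.4, 0.3, 0.8]
grip_width: -0.003
finger_force: 0.0
t 8.8 box TCP [ 0.0412 -0.0003  0.1793] F [-0.41 -0.08  0.46] width -0.0
tool axes in box:
 [[-0.001  1.    -0.001]
 [ 1.     0.001  0.   ]
 [ 0.    -0.001 -1.   ]]
units [0.01 1.03 0.01] q [-0.17  0.41 -0.1   1.07  0.    1.54]
```

View pics/s4.png

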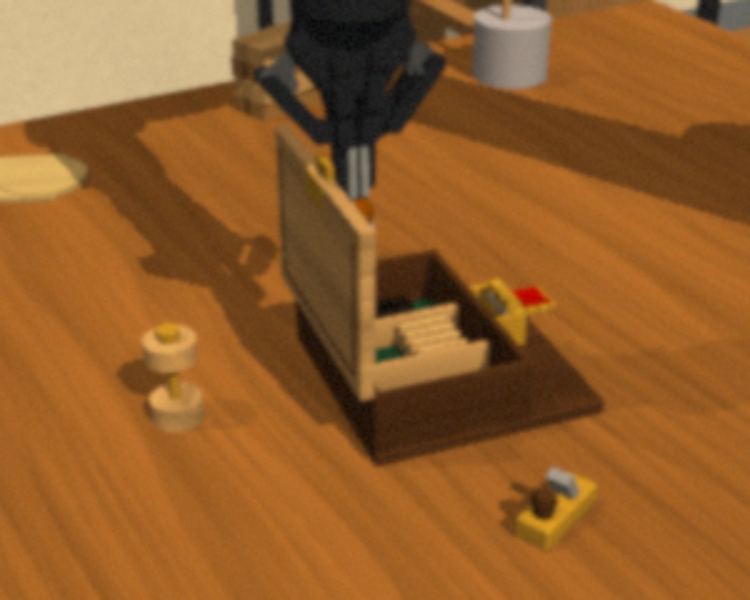

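The lid is about upright (edge from (285,135) to (370,225)) with the fingers behind it. I'll push another 33 mm or so, wait, then retreat.

```bash
python3 -m inch '0 0.3 0 0 0 0 -1;0 0.3 0 0 0 0 -1;0 0.3 0 0 0 0 -1;0 0.2 0 0 0 0 -1;0 0 0 0 0 0 -1;0 0 0 0 0 0 -1;0 0 0 0 0 0 -1;0 0 0 0 0 0 -1' && python3 -m inch '0 -0.5 0 0 0 0 -1;0 -0.8 -0.3 0 0 0 -1;0 -0.8 -0.6 0 0 0 -1;0 -0.8 -0.6 0 0 0 -1;0 -0.8 -0.6 0 0 0 -1;0 -0.8 0 0 0 0 -1;0 -0.5 0 0 0 0 -1;0 0 0 0 0 0 -1' && python3 -m inch '0 0 0 0 0 0 -1;0 0 0 0 0 0 -1;0 0 0 0 0 0 -1;0 0 0 0 0 0 -1;0 0 0 0 0 0 -1;0 0 0 0 0 0 -1;0 0 0 0 0 0 -1;0 0 0 0 0 0 -1'
python3 - <<'E'
from h import *
p,d=r.snapshot('scene');cv2.imwrite('pics/s5.png',cv2.resize(p[80:320,150:450],None,fx=2.5,fy=2.5))
goto(.072,0,.165)
E
```

```text
time_s: 9.8
position: [0.6148, -0.1026, 0.1797]
ee_rot: [-2.371, -2.061, 0.0]
force: [0.8, -0.7, 1.6]
grip_width: 0.001
finger_force: 0.0
time_s: 10.8
position: [0.4656, -0.0815, 0.2427]
ee_rot: [-2.371, -2.061, 0.0]
force: [0.5, -0.5, -0.6]
grip_width: -0.001
finger_force: 0.0
time_s: 11.8
position: [0.4665, -0.0816, 0.2426]
ee_rot: [2.371, 2.061, 0.0]
force: [-0.1, 0.0, -0.5]
grip_width: -0.001
finger_force: 0.0
t 11.85 box TCP [-0.0758 -0.0004  0.2426] F [ 0.03 -0.17 -0.72] width 0.0
tool axes in box:
 [[-0.001  1.     0.   ]
 [ 1.     0.001  0.   ]
 [ 0.     0.    -1.   ]]
units [0.01 4.93 2.12] q [-0.17  0.17 -0.26  1.14  0.    1.54]
```

View pics/s5.png

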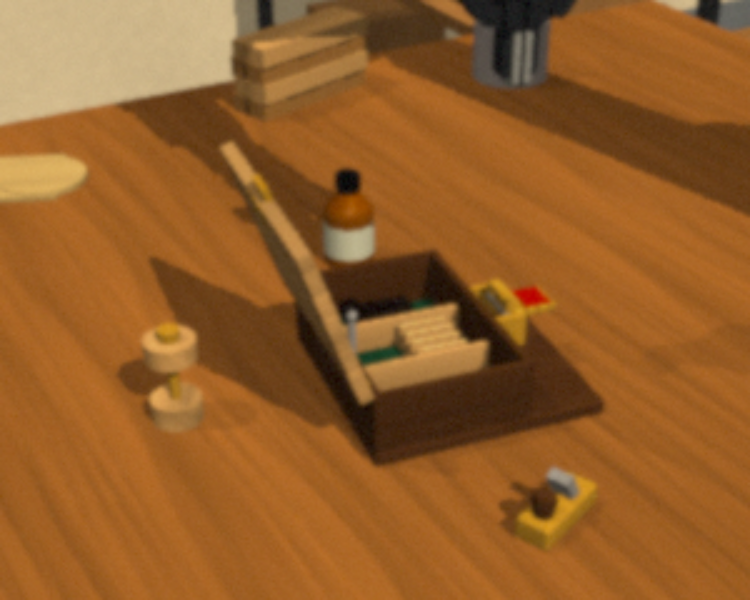

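The lid leans well back past upright (edge from (228,146) to (365,395)), the tab is up, and the bottle, clamp and plane still stand. I'll wait 2 s and measure the lid angle.

```bash
cat > m.py <<'E'
from h import *
p,d=r.snapshot('top');P=[]
for v in range(200,320):
    for u in range(300,450):
        if d[v,u]>0:P.append(B.inv().apply(dep2w('top',(u,v),d[v,u])-O))
P=np.array(P);m=(P[:,2]>.08)&(P[:,2]<.172)&(P[:,0]>.03)&(P[:,0]<.14)&(abs(P[:,1])<.08)
k=np.polyfit(P[m,2],P[m,0],1);print(m.sum(),'lid',np.pi/2+np.arctan(k[0]),'hinge x@60mm',np.polyval(k,.06))
E
python3 m.py; python3 -m inch '0 0 0 0 0 0 -1;0 0 0 0 0 0 -1;0 0 0 0 0 0 -1;0 0 0 0 0 0 -1;0 0 0 0 0 0 -1;0 0 0 0 0 0 -1;0 0 0 0 0 0 -1;0 0 0 0 0 0 -1' >/dev/null; python3 -m inch '0 0 0 0 0 0 -1;0 0 0 0 0 0 -1;0 0 0 0 0 0 -1;0 0 0 0 0 0 -1;0 0 0 0 0 0 -1;0 0 0 0 0 0 -1;0 0 0 0 0 0 -1;0 0 0 0 0 0 -1'>/dev/null; python3 m.py
```

```text
Traceback (most recent call last):
  File "m.py", line 5, in <module>
    if d[v,u]>0:P.append(B.inv().apply(dep2w('top',(u,v),d[v,u])-O))
                                       ~~~~~^^^^^^^^^^^^^^^^^^^^
  File "h.py", line 7, in dep2w
    c=r.get_calibration(n);K=np.array(c['mtx']);R=cv2.Rodrigues(np.array(c['rvec'],float))[0];t=np.array(c['tvec'],float).ravel()
ValueError: time passes only in moves, steps and waits
Traceback (most recent call last):
  File "m.py", line 5, in <module>
    if d[v,u]>0:P.append(B.inv().apply(dep2w('top',(u,v),d[v,u])-O))
                                       ~~~~~^^^^^^^^^^^^^^^^^^^^
  File "h.py", line 7, in dep2w
    c=r.get_calibration(n);K=np.array(c['mtx']);R=cv2.Rodrigues(np.array(c['rvec'],float))[0];t=np.array(c['tvec'],float).ravel()
ValueError: time passes only in moves, steps and waits
```

My loop called the calibration once per pixel, and the interface refused it. I'll read it once and process the pixels as an array.

```bash
cat > m.py <<'E'
from h import *
c=r.get_calibration('top');p,d=r.snapshot('top')
R=cv2.Rodrigues(np.array(c['rvec'],float))[0];t=np.array(c['tvec'],float).ravel()
v,u=np.mgrid[200:320,300:450];z=d[200:320,300:450].ravel().astype(float)
C=np.linalg.inv(np.array(c['mtx']))@np.stack([u.ravel(),v.ravel(),np.ones(u.size)])*z
P=B.inv().apply((C.T-t)@R-O)
m=(z>0)&(P[:,2]>.08)&(P[:,2]<.172)&(P[:,0]>.03)&(P[:,0]<.14)&(abs(P[:,1])<.08)
k=np.polyfit(P[m,2],P[m,0],1);print(m.sum(),'lid',np.pi/2+np.arctan(k[0]),'hinge x@60mm',np.polyval(k,.06))
s=r.read_state();print(s['time_s'],s['force'])
E
python3 m.py
```

```text
2371 lid 1.9035803778631017 hinge x@60mm 0.06171625703377162
14.0 [ 0.06942157 -0.79023825  0.36052461]
```

The lid measures 1.90 rad, on its stop, and the arm is clear of everything. I'll hand it in.

```bash
python3 -c "
from workcell import r
print(r.sign_off())"
```

```text
the job is handed in; nothing more can be done
None
```

I pressed the tab, the lid sprang up, and I pushed it back to its stop (measured at 1.90 rad); the tab is back up, the other items look undisturbed, the arm is clear, and I handed the job in at about 14 s with no verdict returned.

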